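# Move the row of glazed pumpkins to the show rack in reverse order

## Robot

A 6-joint arm with a two-finger parallel gripper is mounted at the origin on the work surface. World frame = base frame: x ahead of the robot, y to its left, z up, the work surface at z = 0. Lengths are in m, angles in rad, forces in N, time in s.
With the tool pointing down it reaches from about 0.275 to 0.825 m from the base axis. Payload 5.2 kg.
Tool frame: the origin (TCP) lies midway between the tips of the shut fingers; the grasp point (between the pads) lies 19 mm behind it (bot.grip_point_offset is the distance from the TCP to the grasp point, in m); z points along the fingers, y is the line along which they close (so a half turn about z gives the same grasp; the last joint's range is limited). The gripper opens to 93 mm and grips with 3 to 60 N. Pads are 15 mm wide; open, the fingers measure 128 mm over their backs; the gripper's body (75 mm by 188 mm) begins 65 mm behind the grasp point.
Start: joints at [1.018, 0.259, 1.535, -0, 1.348, -0.203], TCP at [0.188, 0.517, 0.19] pointing down, gripper open.
Joint ranges: [-3.14, 3.14], [-0.91, 2.08], [0.19, 2.58], [-1.22, 4.36], [0.22, 2.71], [-3.12, 3.12]. Speed limits (rad/s): [2.57, 2.57, 3.14, 3.14, 3.14, 3.14].

## Interface

Orientations are given as [roll, pitch, yaw] about the fixed x, y, z axes, in that order (R = Rz(yaw) Ry(pitch) Rx(roll)).
In Python, from station import readout, optics, workorder, look_for, outline_of, tip_of, bot gives the robot as it stands.
- The arm moves only by the shell command python3 -m crank 'ROWS' [FORCE]. ROWS is JSON, a list of rows, each a list of 7 numbers: the turn, a rotation vector about the tool's x, y, z in rad, then the shift along the tool's x, y, z in mm, then the opening, from 0 (shut) to 1 (fully open). A call has 1 to 5 rows; each row shifts and turns the commanded pose from where the row before left it, along the tool's axes as they then stand; what a row does not reach is not made up. A row lasts 1/12 s, in which the tool goes at most 41.7 mm and 7.16 degrees, less where a joint would pass 70% of its speed; a pose out of reach is approached as far as the arm can. A call is refused whole if a number of a shift passes 41.7 or a number of a turn 0.125, either way. A call with a gripper value outside its range is refused whole. The fingers move at their own pace and stop on an object; FORCE is the grip in N (left out, the last holds). Time passes only in rows, so rows that do not move let the fingers close. It gives the time, the measured TCP pose, the force, the opening and the grip force at its end, in the units of the state.
- readout.observe(): the state, without advancing time (a new reading comes with each control period).
- optics.snapshot(name): name is "scene" or "side" or "wrist"; returns a dict with "frame" (384x512x3 uint8, blue, green, red), "z_map" (384x512 float32, m along the optical axis (not along the pixel's ray), 0 where there is no reading), "K" (3x3 intrinsics, pixels), "k1" (the pictures are not rectified: a ray, as slopes to the right and down, at radius r is drawn at 1 + k1 r^2 times it, then the intrinsics apply), "rvec" (rotation vector, rad) and "tvec" (3), from world to camera coordinates, as OpenCV has them; the wrist camera has in their place "hand_eye" (4x4, takes a point from camera to tool coordinates, whose origin is the TCP and whose axes are the flange's). Camera axes: x right, y down, z forward; pixel columns grow to the right and rows downward; lengths in m; the calibration is good to about 2 mm. A picture is of the moment at which its call begins: read the wrist's pose just before it.
- workorder.job_done(): hands the job in; it is judged then, once.
Trained networks look in a picture, given as the dict that the camera call returned (one of the last four; its "shot" number tells which), for a name from the list of things; names that differ only in an ending like _2 or _b are one class to them, and where a whole thing is asked for, a point or a joint stands for the part that bears it (a point fixed in the world has none). Each returns a list of dicts, best first, with "confidence" (0 to 1); they miss things now and then, are a little off and sometimes report something else, mostly with a low value. They report only what shows in the picture. A call takes as long as a camera call.
- look_for(thing, picture): "uv" ([column, row] in pixels, amid what is visible of it).
- outline_of(thing, picture): "region" (384x512 bool, what is visible of it) and "uv" ([column, row] in pixels, amid what is visible of it).
- tip_of(thing, picture): "uv" ([column, row] in pixels: a listed point, or the origin of a listed thing).
The state is a dict: "time_s": time; "q": joint angles; "qvel": joint speeds; "joint_efforts": joint torques, N m; "ee_pos": TCP position; "eef_rot": TCP orientation; "wrist_force": force on the tool from outside, world axes, zero at the start; "ft_torque": the same for the moment, N m; "grip_width": opening from 0.0 (shut) to 1.0 (fully open); "gripper_force": force on a finger pad.
Only numpy, scipy, OpenCV 4.12 (cv2) and the standard library are available. Lean on these libraries where they do the work, as an engineer would, in place of code of your own. Each camera call takes 0.05 s, during which the arm holds its last target. There are 200 camera calls.

## Task

Move the four glazed ceramic pumpkins from the wire cooling rack to the dark wooden show rack, one in each recess, in reverse order: the pumpkin nearest the robot on the cooling rack goes into the recess farthest from the robot, the next one into the next, and so on, so that the farthest one ends nearest. Set each down gently, never dropping or tipping one over, and leave all four standing upright and flat in their recesses.

Things in the scene. Friction and masses are not known exactly. Their poses are not given: they have to be found in the camera images.
- pumpkin_amber: Loose amber-orange glazed ceramic pumpkin, about 120 g, 73 mm tall: ribbed body 50 mm across (widest 20 mm up), 37 mm high, flat foot 36 mm across; on top an upright round brown stem 14 mm thick, 37 to 73 mm above the foot, to grip. Origin: centre of the foot's underside, z up. It starts about centred on the setter disc of its colour; yaw is free.
- pumpkin_green: Loose leaf green glazed ceramic pumpkin, about 120 g, 73 mm tall: ribbed body 50 mm across (widest 20 mm up), 37 mm high, flat foot 36 mm across; on top an upright round brown stem 14 mm thick, 37 to 73 mm above the foot, to grip. Origin: centre of the foot's underside, z up. It starts about centred on the setter disc of its colour; yaw is free.
- pumpkin_blue: Loose cobalt blue glazed ceramic pumpkin, about 120 g, 73 mm tall: ribbed body 50 mm across (widest 20 mm up), 37 mm high, flat foot 36 mm across; on top an upright round brown stem 14 mm thick, 37 to 73 mm above the foot, to grip. Origin: centre of the foot's underside, z up. It starts about centred on the setter disc of its colour; yaw is free.
- pumpkin_white: Loose cream white glazed ceramic pumpkin, about 120 g, 73 mm tall: ribbed body 50 mm across (widest 20 mm up), 37 mm high, flat foot 36 mm across; on top an upright round brown stem 14 mm thick, 37 to 73 mm above the foot, to grip. Origin: centre of the foot's underside, z up. It starts about centred on the setter disc of its colour; yaw is free.
- setter_amber: Flat amber-orange setter disc fixed on the cooling rack, 66 mm across, 8 mm thick, top 38 mm above the table; the amber-orange pumpkin stands on it at the start. It never moves, so it keeps showing that pumpkin's place in the row. Origin: centre of its underside.
- setter_green: Flat leaf green setter disc fixed on the cooling rack, 66 mm across, 8 mm thick, top 38 mm above the table; the leaf green pumpkin stands on it at the start. It never moves, so it keeps showing that pumpkin's place in the row. Origin: centre of its underside.
- setter_blue: Flat cobalt blue setter disc fixed on the cooling rack, 66 mm across, 8 mm thick, top 38 mm above the table; the cobalt blue pumpkin stands on it at the start. It never moves, so it keeps showing that pumpkin's place in the row. Origin: centre of its underside.
- setter_white: Flat cream white setter disc fixed on the cooling rack, 66 mm across, 8 mm thick, top 38 mm above the table; the cream white pumpkin stands on it at the start. It never moves, so it keeps showing that pumpkin's place in the row. Origin: centre of its underside.
- cooling_rack: Steel wire rack, fixed, left or right of the robot's centre line; 300 mm long (its x), 76 mm wide (its y), 30 mm high. Its x axis points roughly away from the robot (+x end far). The four setter discs stand on it in a row, in any order, at x = -108, -36, 36, 108 mm in its frame. Origin: centre of the underside.
- show_rack: Dark wooden board, fixed, on the other side; 300 mm long (its x), 76 mm wide (its y), 24 mm high. Its x axis points roughly away from the robot (+x end far). Four empty round recesses in its top, 56 mm across, 7 mm deep (floor 17 mm above the table), at x = -108, -36, 36, 108 mm, y = 0 in its frame. A pumpkin has 10 mm of play in one. Origin: centre of the underside.

How it is judged:
By the outcome, as a careful person would: the job done as asked, in the order asked, and still so for the second after the job is handed in, with the robot touching nothing.
It also fails if it takes over 120 s, if anything falls off the work surface, if the arm or the gripper's body presses on something with over 40 N, if the wrist force passes 120 N, or if a joint passes its speed limit or range.

## Working session

There is one attempt and no reset: what is moved stays moved. The work goes in short steps, Python scripts to look and compute and a shell command to move; the robot and the scene stay as the last step left them, time stands still between calls to the robot, and variables do not carry over. Pictures are saved under pics/ and viewed, at most 14 in all, crops included, and the job is handed in when it is done.

```bash
mkdir -p pics; ls
cat > h.py <<'E'
import numpy as np, cv2
from scipy.spatial.transform import Rotation as R
from station import readout, optics, workorder, look_for, outline_of, tip_of, bot
def pose():
    s=readout.observe(); return np.array(s['ee_pos']),R.from_euler('xyz',s['eef_rot']).as_matrix(),s
def cam2world(p,P=None):
    if 'hand_eye' in p:
        T=np.array(p['hand_eye']); t,Rt,_=P
        return Rt@T[:3,:3], Rt@T[:3,3]+t
    Rc=cv2.Rodrigues(np.array(p['rvec'],float))[0]; return Rc.T,-Rc.T@np.array(p['tvec'],float).ravel()
def rays(p,uv):
    uv=np.array(uv,float).reshape(-1,1,2)
    return cv2.undistortPoints(uv,np.array(p['K'],float),np.array([p['k1'],0,0,0,0.])).reshape(-1,2)
def on_plane(p,uv,z,P=None):
    Rc,c=cam2world(p,P); d=np.c_[rays(p,uv),np.ones(len(rays(p,uv)))]@Rc.T
    return c+d*((z-c[2])/d[:,2])[:,None]
def cloud(p,m,P=None):
    v,u=np.nonzero(m&(p['z_map']>0)); z=p['z_map'][v,u]
    Rc,c=cam2world(p,P); return (np.c_[rays(p,np.c_[u,v]),np.ones(len(u))]*z[:,None])@Rc.T+c
E
cat > m1.py <<'E'
from h import *
P=pose();print(P[2])
for n in ["scene","side"]:
    p=optics.snapshot(n);cv2.imwrite(f'pics/{n}0.png',p['frame'])
    print(n, cam2world(p)[1])
    for c in ["amber","green","blue","white"]:
        for k in ["pumpkin_","setter_"]:
            r=outline_of(k+c,p)
            if r:
                q=cloud(p,r[0]['region']); 
                if len(q): print(k+c,round(r[0]['confidence'],2),np.round(r[0]['uv']),len(q),'med',np.median(q,0).round(3),'min',q.min(0).round(3),'max',q.max(0).round(3))
    for k in ["cooling_rack","show_rack"]:
        for x in tip_of(k,p)[:2]: print(k,x['confidence'],x['uv'],on_plane(p,x['uv'],0).round(3))
        r=outline_of(k,p)
        if r:
            q=cloud(p,r[0]['region']); z=np.percentile(q[:,2],90); print('topz',z); b=q[abs(q[:,2]-(.024 if k[0]=='s' else .03))<.005]
            print(k,r[0]['confidence'],len(b),cv2.minAreaRect(b[:,:2].astype('f4')*1000))
E
python3 m1.py
```

```text
pics
{'time_s': 0.0, 'q': array([ 1.01819823e+00,  2.59307762e-01,  1.53605057e+00,  1.70162134e-05,
        1.34800154e+00, -2.02767044e-01]), 'qvel': array([-5.35405398e-04,  4.21526377e-05,  1.30417884e-03,  1.19263096e-03,
        7.58357084e-04,  2.26156775e-04]), 'joint_efforts': array([-2.61652305e-03, -4.37307608e+01, -2.84002590e+01,  7.14475242e-02,
        4.14634519e-02, -1.60313148e-04]), 'ee_pos': array([0.18814966, 0.51619832, 0.18954977]), 'eef_rot': array([-3.13986499e+00, -3.72131071e-04,  2.79175750e+00]), 'wrist_force': array([ 0.45890094, -0.07730874, -0.14967417]), 'ft_torque': array([ 0.04613396, -0.03025118, -0.02445842]), 'gripper_force': 0.0, 'grip_width': 1.0001757281673405}
scene [1.30714825 0.00501643 0.63625884]
pumpkin_amber 0.91 [352. 207.] 440 med [0.581 0.18  0.073] min [0.477 0.161 0.   ] max [0.647 0.232 0.112]
setter_amber 0.69 [340. 218.] 128 med [0.581 0.161 0.038] min [0.55  0.15  0.032] max [0.601 0.213 0.041]
pumpkin_green 0.78 [344. 174.] 322 med [0.438 0.175 0.072] min [ 0.238  0.155 -0.   ] max [0.502 0.222 0.113]
setter_green 0.62 [353. 2
[... 1499 characters left out ...]
8.] 377 med [0.638 0.201 0.038] min [0.611 0.16  0.001] max [0.676 0.215 0.05 ]
pumpkin_white 0.85 [267. 261.] 697 med [0.5   0.19  0.071] min [ 0.477  0.095 -0.   ] max [0.525 0.207 0.113]
setter_white 0.63 [268. 275.] 403 med [0.494 0.199 0.037] min [ 0.468  0.139 -0.001] max [0.536 0.214 0.051]
cooling_rack 0.93 [246.9, 278.1] [[0.534 0.177 0.   ]]
topz 0.031202706993121287
cooling_rack 0.78 917 ((535.8572387695312, 181.03912353515625), (302.00787353515625, 78.22533416748047), 0.923714280128479)
show_rack 0.66 [270.4, 163.2] [[ 0.529 -0.219  0.   ]]
topz 0.024799953411145492
show_rack 0.64 1284 ((534.3837890625, -213.95755004882812), (83.63436889648438, 299.47314453125), 82.9298095703125)
```

```bash
cat > m2.py <<'E'
from h import *
for n in ["scene","side"]:
    p=optics.snapshot(n); q=cloud(p,p['z_map']>0)
    for i in range(4):
        x=.429+.072*i
        b=q[(q[:,2]>.082)&(q[:,2]<.125)&(abs(q[:,0]-x)<.03)&(abs(q[:,1]-.181)<.03)]
        t=b[b[:,2]>b[:,2].max()-.006]
        print(n,i,len(b),((b.min(0)+b.max(0))/2).round(4),'top',len(t),np.r_[(t.min(0)+t.max(0))/2].round(4))
    b=q[(abs(q[:,2]-.017)<.003)&(abs(q[:,1]+.213)<.045)&(abs(q[:,0]-.535)<.16)]
    d=b[:,:2]-[.534,-.2135];u=np.array([np.cos(-.115),np.sin(-.115)]);s=d@u
    for x in (-.108,-.036,.036,.108):
        c=b[(abs(s-x)<.032)&(abs(d@[-u[1],u[0]])<.03)]; print(x,len(c), cv2.minEnclosingCircle(c[:,:2].astype('f4')*1000) if len(c)>3 else 0)
E
python3 m2.py
```

```text
scene 0 74 [0.4319 0.1796 0.0982] top 18 [0.4312 0.1798 0.1106]
scene 1 81 [0.5045 0.1825 0.0972] top 24 [0.5035 0.1821 0.1094]
scene 2 91 [0.5727 0.1852 0.0975] top 29 [0.5726 0.1848 0.1098]
scene 3 103 [0.6434 0.1833 0.0972] top 35 [0.6427 0.1833 0.1093]
-0.108 188 ((420.7444763183594, -202.3200225830078), 26.792726516723633)
-0.036 224 ((493.41082763671875, -210.51535034179688), 26.789512634277344)
0.036 278 ((565.0017700195312, -219.27867126464844), 26.96220588684082)
0.108 320 ((641.2350463867188, -224.20895385742188), 30.361042022705078)
side 0 132 [0.431  0.1787 0.0976] top 48 [0.4309 0.1786 0.1103]
side 1 125 [0.5014 0.1823 0.0974] top 49 [0.5012 0.1815 0.1097]
side 2 127 [0.5718 0.1847 0.0975] top 48 [0.5715 0.1842 0.11  ]
side 3 131 [0.6424 0.1831 0.0973] top 49 [0.6428 0.1831 0.1094]
-0.108 171 ((427.826416015625, -208.55908203125), 27.15731430053711)
-0.036 171 ((497.6909484863281, -214.6106719970703), 27.14271354675293)
0.036 159 ((569.5518188476562, -224.9424591064453), 27.419008255004883)
0.108 150 ((641.6318969726562, -232.68505859375), 26.77714729309082)
```

View pics/scene0.png

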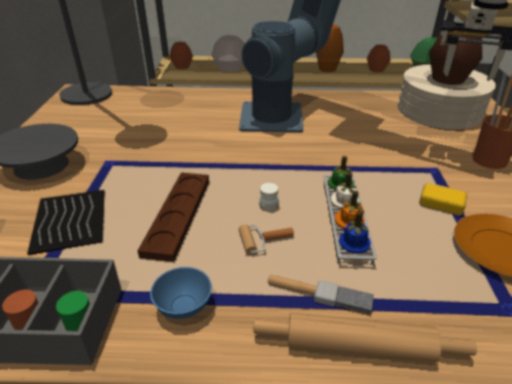

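Picture: cooling rack on the right, running from green (342,178), white, amber to blue (355,238), which is farthest from the robot. The show rack is on the left with its four recesses between (190,185) and (160,245). The order is therefore green→far, white→+36, amber→-36, blue→near.

```bash
python3 -m crank '[[0,0,-0.122,0,0,0,1],[0,0,-0.122,0,0,0,1],[0,0,-0.122,0,0,0,1],[0,0,0,-23.8,-34.1,0,1],[0,0,0,-23.8,-34.1,0,1]]'
python3 -m crank '[[0,0,0,-23.8,-34.1,0,1],[0,0,0,-23.8,-34.1,0,1],[0,0,0,-23.8,-34.1,0,1],[0,0,0,-23.8,-34.1,0,1],[0,0,0,-23.8,-34.1,0,1]]'
python3 -m crank '[[0,0,0,-23.8,-34.1,0,1],[0,0,0,-23.8,-34.1,0,1],[0,0,0,-23.8,-34.1,0,1],[0,0,0,0,0,0,1],[0,0,0,0,0,0,1]]'
cat > go.py <<'E'
import sys
from h import *
def delta(x,y,z,yaw):
    t,Rt,s=pose(); w=np.array([x,y,z])-t
    Rg=R.from_euler('xyz',[np.pi,0,yaw]).as_matrix()
    print('turn(tool)',R.from_matrix(Rt.T@Rg).as_rotvec().round(4),'shift now-axes mm',(Rt.T@w*1e3).round(1),'shift goal-axes',(Rg.T@w*1e3).round(1), 't',round(s['time_s'],2),'ee',t.round(4),'g',round(s['grip_width'],3),round(s['gripper_force'],1))
if __name__=='__main__': delta(*map(float,sys.argv[1:5]))
E
cat > w.py <<'E'
import sys
from h import *
P=pose();p=optics.snapshot('wrist');cv2.imwrite(f'pics/{sys.argv[1]}.png',p['frame'])
q=cloud(p,p['z_map']>0,P); b=q[(q[:,2]>.08)&(q[:,2]<.125)&(q[:,1]>.1)]
for i in range(4):
    c=b[abs(b[:,0]-.431-.0705*i)<.025]
    if len(c)>5: t=c[c[:,2]>c[:,2].max()-.006]; print('stem',i,len(c),((c.min(0)+c.max(0))/2).round(4),'top',((t.min(0)+t.max(0))/2).round(4))
b=q[(abs(q[:,2]-.017)<.0035)&(abs(q[:,1]+.213)<.06)&(abs(q[:,0]-.535)<.17)]
d=b[:,:2]-[.534,-.2135];u=np.array([np.cos(-.115),np.sin(-.115)]);s=d@u
for x in (-.108,-.036,.036,.108):
    c=b[(abs(s-x)<.032)&(abs(d@[-u[1],u[0]])<.032)]
    if len(c)>30: print('recess',x,len(c),cv2.minEnclosingCircle(c[:,:2].astype('f4')*1000))
E
python3 go.py .431 .179 .08 3.158; python3 w.py w1
```

```text
time_s: 1.82
ee_pos: [0.2366, 0.4496, 0.1901]
eef_rot: [3.141, -0.0, -3.12]
wrist_force: [0.7, 0.1, 0.1]
grip_width: 0.998
gripper_force: 0.0
time_s: 2.23
ee_pos: [0.3596, 0.2791, 0.1906]
eef_rot: [3.141, 0.001, -3.125]
wrist_force: [0.7, 0.4, -0.3]
grip_width: 1.0
gripper_force: 0.0
time_s: 2.65
ee_pos: [0.4332, 0.1777, 0.1903]
eef_rot: [3.142, -0.0, -3.131]
wrist_force: [0.2, 0.7, -0.4]
grip_width: 0.999
gripper_force: 0.0
turn(tool) [ 0.0001 -0.0001 -0.0054] shift now-axes mm [  2.1   1.3 110.3] shift goal-axes [  2.2   1.3 110.3] t 2.65 ee [0.4332 0.1777 0.1903] g 0.999 0.0
stem 0 310 [0.4297 0.1788 0.0964] top [0.4297 0.1789 0.1098]
stem 1 362 [0.5001 0.1817 0.0965] top [0.5002 0.1819 0.1101]
stem 2 409 [0.5711 0.1845 0.0963] top [0.5712 0.1843 0.1096]
```

View pics/w1.png

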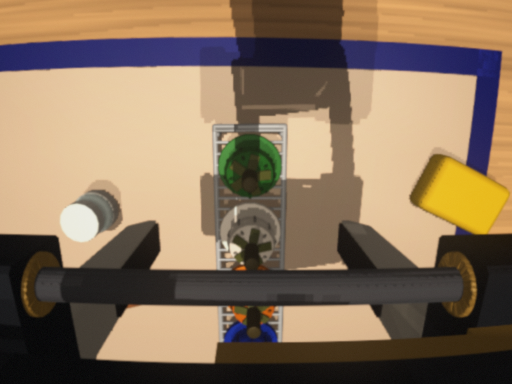

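The wrist view shows the green pumpkin at (250,165) between the open fingers, with the row clear below it. Next I descend, grip and lift.

```bash
python3 -m crank '[[0,0,0,3.4,1.1,20,1],[0,0,0,0,0,30,1],[0,0,0,0,0,30,1],[0,0,0,0,0,20,1],[0,0,0,0,0,10,1]]' 15
python3 -m crank '[[0,0,0,0,0,0,1],[0,0,0,0,0,0,0],[0,0,0,0,0,0,0],[0,0,0,0,0,0,0],[0,0,0,0,0,0,0]]' 15
python3 -m crank '[[0,0,0,0,0,0,0],[0,0,0,0,0,0,0],[0,0,0,0,0,0,0],[0,0,0,0,0,0,0]]' 15
```

```text
time_s: 3.12
ee_pos: [0.4252, 0.1822, 0.0778]
eef_rot: [-3.141, -0.005, -3.123]
wrist_force: [0.0, -0.1, 0.3]
grip_width: 1.002
gripper_force: 0.0
time_s: 3.53
ee_pos: [0.4292, 0.1811, 0.0814]
eef_rot: [3.141, 0.002, -3.125]
wrist_force: [1.2, 0.9, 1.2]
grip_width: 0.762
gripper_force: 0.0
time_s: 3.87
ee_pos: [0.4286, 0.1806, 0.0805]
eef_rot: [3.142, 0.0, -3.126]
wrist_force: [-0.2, 0.3, -1.1]
grip_width: 0.478
gripper_force: 0.0
```

```bash
python3 -m crank '[[0,0,0,-0.8,-1.7,0,0.4],[0,0,0,0,0,0,0],[0,0,0,0,0,0,0],[0,0,0,0,0,0,0],[0,0,0,0,0,0,0]]' 15
python3 -m crank '[[0,0,0,0,0,0,0],[0,0,0,0,0,0,0],[0,0,0,0,0,0,0],[0,0,0,0,0,0,0]]' 15
```

```text
time_s: 4.28
ee_pos: [0.4293, 0.1789, 0.0803]
eef_rot: [-3.142, -0.0, -3.125]
wrist_force: [-0.2, -0.5, 0.4]
grip_width: 0.161
gripper_force: 0.1
time_s: 4.62
ee_pos: [0.4294, 0.179, 0.0803]
eef_rot: [-3.142, -0.0, -3.125]
wrist_force: [-0.2, -0.2, 0.6]
grip_width: 0.134
gripper_force: 15.0
```

```bash
python3 -m crank '[[0,0,0,0,0,-10,0],[0,0,0,0,0,-20,0],[0,0,0,0,0,-30,0],[0,0,0,0,0,-30,0],[0,0,0,0,0,-20,0]]'
python3 -m crank '[[0,0,0,-7,-15,0,0],[0,0,0,-14.7,-29.2,0,0],[0,0,0,-14.7,-29.2,0,0],[0,0,0,-14.7,-29.2,0,0],[0,0,0,-14.7,-29.2,0,0]]'
python3 -m crank '[[0,0,0,-14.7,-29.2,0,0],[0,0,0,-14.7,-29.2,0,0],[0,0,0,-14.7,-29.2,0,0],[0,0,0,-14.7,-29.2,0,0],[0,0,0,-14.7,-29.2,0,0]]'
python3 -m crank '[[0,0,0,-14.7,-29.2,0,0],[0,0,0,-14.7,-29.2,0,0],[0,0,0,-14.7,-29.2,0,0],[0,0,0,-12,-24,0,0],[0,0,0,-5,-10,0,0]]'
python3 -m crank '[[0,0,0,0,0,0,0],[0,0,0,0,0,0,0],[0,0,0,0,0,0,0]]'
python3 go.py .641 -.226 .062 3.158;python3 w.py w2
```

```text
time_s: 5.03
ee_pos: [0.43, 0.1792, 0.1928]
eef_rot: [3.141, 0.002, -3.125]
wrist_force: [0.3, -0.0, -0.8]
grip_width: 0.133
gripper_force: 15.0
time_s: 5.45
ee_pos: [0.4976, 0.0472, 0.1903]
eef_rot: [3.141, -0.0, -3.125]
wrist_force: [1.2, 1.1, -0.6]
grip_width: 0.133
gripper_force: 15.0
time_s: 5.87
ee_pos: [0.5735, -0.098, 0.19]
eef_rot: [3.141, -0.001, -3.126]
wrist_force: [0.4, 0.7, -0.7]
grip_width: 0.131
gripper_force: 15.0
time_s: 6.28
ee_pos: [0.637, -0.2207, 0.1891]
eef_rot: [-3.141, -0.001, -3.128]
wrist_force: [0.1, 1.1, -1.7]
grip_width: 0.132
gripper_force: 15.0
time_s: 6.53
ee_pos: [0.6356, -0.2155, 0.1902]
eef_rot: [3.14, -0.001, -3.125]
wrist_force: [-0.3, 0.3, -0.3]
grip_width: 0.134
gripper_force: 15.0
turn(tool) [ 0.0012 -0.001   0.0006] shift now-axes mm [ -5.4 -10.8 128.2] shift goal-axes [ -5.3 -10.6 128.2] t 6.53 ee [ 0.6356 -0.2155  0.1902] g 0.134 15.0
recess -0.036 2469 ((497.0169982910156, -208.6077117919922), 28.138444900512695)
recess 0.036 2296 ((569.1409912109375, -216.732421875), 28.204885482788086)
recess 0.108 1104 ((641.4068603515625, -225.33583068847656), 27.995948791503906)
```

View pics/w2.png

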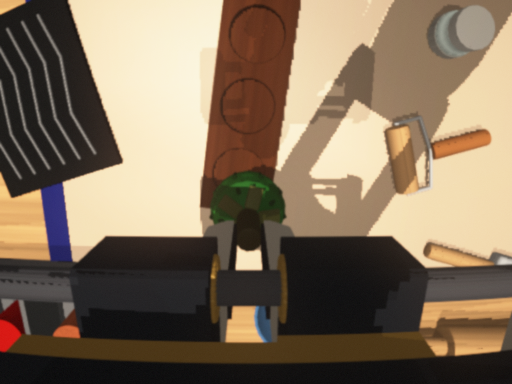

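Picture: green held upright at (248,205), with its recess just beyond at (240,165). The recess fits agree with the board fit. Now I lower.

```bash
python3 -m crank '[[0,0,0,-5.6,-10,10,0],[0,0,0,0,0,30,0],[0,0,0,0,0,35,0],[0,0,0,0,0,30,0],[0,0,0,0,0,10,0]]'
python3 -m crank '[[0,0,0,0,0,7,0],[0,0,0,0,0,0,0],[0,0,0,0,0,0,0],[0,0,0,0,0,0,0]]'
python3 go.py .6414 -.2254 .0597 3.158
```

```text
time_s: 7.0
ee_pos: [0.6389, -0.2249, 0.0696]
eef_rot: [3.137, -0.007, -3.125]
wrist_force: [-1.0, 0.7, -1.8]
grip_width: 0.135
gripper_force: 15.0
time_s: 7.33
ee_pos: [0.6435, -0.2278, 0.0707]
eef_rot: [-3.14, 0.004, -3.125]
wrist_force: [0.1, -0.6, -1.2]
grip_width: 0.133
gripper_force: 15.0
turn(tool) [-0.0021  0.0035  0.    ] shift now-axes mm [ 2.1  2.4 11. ] shift goal-axes [ 2.1  2.4 11. ] t 7.33 ee [ 0.6435 -0.2278  0.0707] g 0.133 15.0
```

```bash
python3 -m crank '[[0,0,0,1.5,2,4,0],[0,0,0,0,0,0,0],[0,0,0,0,0,0,0],[0,0,0,0,0,0,0]]'
python3 go.py .6414 -.2254 .0597 3.158
python3 -m crank '[[0,0,0,0,0,2,0],[0,0,0,0,0,1,0],[0,0,0,0,0,0,0],[0,0,0,0,0,0,0]]'
python3 go.py .6414 -.2254 .0597 3.158
```

```text
time_s: 7.67
ee_pos: [0.6406, -0.2251, 0.0648]
eef_rot: [-3.141, 0.001, -3.125]
wrist_force: [0.7, -0.6, -0.9]
grip_width: 0.131
gripper_force: 15.0
turn(tool) [-0.0003  0.0006 -0.0001] shift now-axes mm [-0.8 -0.3  5.1] shift goal-axes [-0.8 -0.3  5.1] t 7.67 ee [ 0.6406 -0.2251  0.0648] g 0.131 15.0
time_s: 8.0
ee_pos: [0.6403, -0.225, 0.0612]
eef_rot: [3.141, -0.0, -3.125]
wrist_force: [-0.2, -0.0, -1.6]
grip_width: 0.131
gripper_force: 15.0
turn(tool) [ 0.0002 -0.0003 -0.0002] shift now-axes mm [-1.  -0.4  1.5] shift goal-axes [-1.  -0.4  1.5] t 8.0 ee [ 0.6403 -0.225   0.0612] g 0.131 15.0
```

```bash
python3 -m crank '[[0,0,0,0,0,1.2,0],[0,0,0,0,0,0,0],[0,0,0,0,0,0,0]]'
python3 -m crank '[[0,0,0,0,0,0.8,0],[0,0,0,0,0,0,0],[0,0,0,0,0,0,0]]'
```

```text
time_s: 8.25
ee_pos: [0.6404, -0.2251, 0.06]
eef_rot: [3.142, -0.0, -3.125]
wrist_force: [-1.2, -0.4, -1.6]
grip_width: 0.129
gripper_force: 15.0
time_s: 8.5
ee_pos: [0.6405, -0.2252, 0.0595]
eef_rot: [-3.141, 0.0, -3.125]
wrist_force: [0.9, 0.3, -0.7]
grip_width: 0.13
gripper_force: 15.0
```

```bash
python3 -m crank '[[0,0,0,0,0,0.8,0],[0,0,0,0,0,0,0],[0,0,0,0,0,0,0],[0,0,0,0,0,0,0]]'
```

```text
time_s: 8.83
ee_pos: [0.6408, -0.2255, 0.0592]
eef_rot: [-3.141, 0.001, -3.125]
wrist_force: [0.3, -1.0, 4.5]
grip_width: 0.133
gripper_force: 15.0
```

```bash
python3 -m crank '[[0,0,0,0,0,0,0.4],[0,0,0,0,0,0,0.4],[0,0,0,0,0,0,0.4],[0,0,0,0,0,0,0.4],[0,0,0,0,0,0,0.4]]'
python3 -m crank '[[0,0,0,0,0,-10,0.4],[0,0,0,0,0,-25,0.4],[0,0,0,0,0,-35,0.4],[0,0,0,0,0,-35,0.4],[0,0,0,0,0,-25,0.4]]'
python3 -m crank '[[0,0,0,6,18.5,0,0.4],[0,0,0,12,36.5,0,0.4],[0,0,0,12,36.5,0,0.4],[0,0,0,12,36.5,0,0.4],[0,0,0,12,36.5,0,0.4]]'
python3 -m crank '[[0,0,0,12,36.5,0,0.4],[0,0,0,12,36.5,0,0.4],[0,0,0,12,36.5,0,0.4],[0,0,0,12,36.5,0,0.4],[0,0,0,12,36.5,0,0.4]]'
python3 -m crank '[[0,0,0,12,36.5,0,0.4],[0,0,0,8,26,0,0.4],[0,0,0,0,0,0,0.4],[0,0,0,0,0,0,0.4],[0,0,0,0,0,0,0.4]]'
python3 go.py .5003 .182 .080 3.158; python3 w.py w3
cat > v.py <<'E'
import sys
from h import *
p=optics.snapshot('scene');cv2.imwrite(f'pics/{sys.argv[1]}.png',cv2.resize(p['frame'][150:280,120:400],None,fx=2.8,fy=2.8))
q=cloud(p,p['z_map']>0)
for x,y in [(.6414,-.2254),(.5691,-.2168),(.497,-.2086),(.4247,-.2005)]:
    c=q[(np.hypot(q[:,0]-x,q[:,1]-y)<.033)&(q[:,2]>.06)]
    if len(c)>5: print(x,y,'stem',((c.min(0)+c.max(0))/2).round(4),'top',c[:,2].max().round(4))
E
python3 v.py s1
```

```text
time_s: 9.25
ee_pos: [0.6402, -0.2248, 0.0581]
eef_rot: [3.141, -0.001, -3.125]
wrist_force: [-0.3, 0.3, 0.9]
grip_width: 0.389
gripper_force: 0.0
time_s: 9.67
ee_pos: [0.6413, -0.2254, 0.1928]
eef_rot: [-3.14, 0.003, -3.125]
wrist_force: [0.4, -1.2, -0.4]
grip_width: 0.397
gripper_force: 0.0
time_s: 10.08
ee_pos: [0.583, -0.0601, 0.1894]
eef_rot: [-3.142, 0.001, -3.126]
wrist_force: [0.6, 0.3, -1.0]
grip_width: 0.399
gripper_force: 0.0
time_s: 10.5
ee_pos: [0.5201, 0.1216, 0.1896]
eef_rot: [3.141, 0.001, -3.126]
wrist_force: [0.9, 0.6, 0.3]
grip_width: 0.399
gripper_force: 0.0
time_s: 10.92
ee_pos: [0.5002, 0.1818, 0.1891]
eef_rot: [-3.141, 0.001, -3.125]
wrist_force: [0.7, -0.5, 0.6]
grip_width: 0.4
gripper_force: 0.0
turn(tool) [-0.0005  0.001   0.0004] shift now-axes mm [  0.    0.2 109.1] shift goal-axes [-1.000e-01  2.000e-01  1.091e+02] t 10.92 ee [0.5002 0.1818 0.1891] g 0.4 0.0
stem 1 320 [0.5018 0.1816 0.0968] top [0.5018 0.1814 0.1107]
stem 2 317 [0.5685 0.1845 0.0964] top [0.5688 0.1846 0.1098]
stem 3 398 [0.6407 0.1825 0.0964] top [0.6407 0.1825 0.1097]
0.6414 -0.2254 stem [ 0.6438 -0.2247  0.0758] top 0.0914
```

View pics/s1.png

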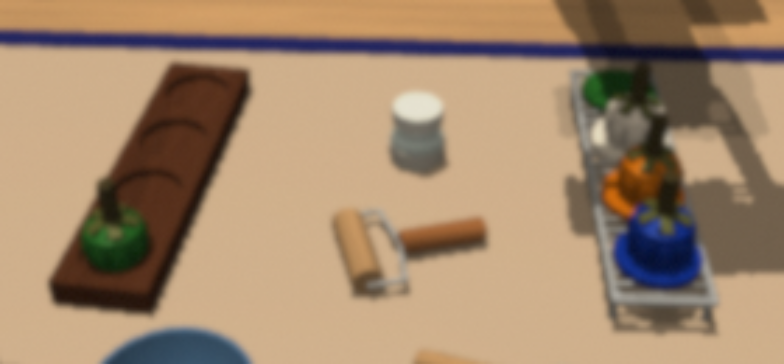

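Green stands in the far recess at crop (113,240), upright, its stem top at 91 mm as expected. Next is white.

```bash
python3 -m crank '[[0,0,0,-0.8,0,15,0.4],[0,0,0,0,0,30,0.4],[0,0,0,0,0,30,0.4],[0,0,0,0,0,22,0.4],[0,0,0,0,0,12,0.4]]'
python3 -m crank '[[0,0,0,0,0,0,0.4],[0,0,0,0,0,0,0.4],[0,0,0,0,0,0,0.4],[0,0,0,0,0,0,0.4]]'
python3 go.py .501 .182 .080 3.158
```

```text
time_s: 11.43
ee_pos: [0.4993, 0.1804, 0.0766]
eef_rot: [-3.141, -0.004, -3.128]
wrist_force: [-0.1, 0.5, 0.0]
grip_width: 0.399
gripper_force: 0.0
time_s: 11.77
ee_pos: [0.502, 0.1819, 0.081]
eef_rot: [3.141, 0.003, -3.126]
wrist_force: [0.7, -0.3, -0.6]
grip_width: 0.4
gripper_force: 0.0
turn(tool) [ 0.0003  0.0026 -0.001 ] shift now-axes mm [1.  0.1 0.9] shift goal-axes [1.  0.1 1. ] t 11.77 ee [0.502  0.1819 0.081 ] g 0.4 0.0
```

```bash
python3 -m crank '[[0,0,0,0,0,0,0],[0,0,0,0,0,0,0],[0,0,0,0,0,0,0],[0,0,0,0,0,0,0],[0,0,0,0,0,0,0]]' 15
python3 -m crank '[[0,0,0,0,0,0,0],[0,0,0,0,0,0,0],[0,0,0,0,0,0,0]]' 15
python3 -m crank '[[0,0,0,0,0,-10,0],[0,0,0,0,0,-20,0],[0,0,0,0,0,-30,0],[0,0,0,0,0,-30,0],[0,0,0,0,0,-20,0]]'
python3 -m crank '[[0,0,0,-2.7,-18,0,0],[0,0,0,-5.5,-36.4,0,0],[0,0,0,-5.5,-36.4,0,0],[0,0,0,-5.5,-36.4,0,0],[0,0,0,-5.5,-36.4,0,0]]'
python3 -m crank '[[0,0,0,-5.5,-36.4,0,0],[0,0,0,-5.5,-36.4,0,0],[0,0,0,-5.5,-36.4,0,0],[0,0,0,-5.5,-36.4,0,0],[0,0,0,-5.5,-36.4,0,0]]'
python3 -m crank '[[0,0,0,-4.5,-30,0,0],[0,0,0,-3,-20,0,0],[0,0,0,0,0,0,0],[0,0,0,0,0,0,0],[0,0,0,0,0,0,0]]'
python3 go.py .5691 -.2168 .062 3.158
```

```text
time_s: 12.18
ee_pos: [0.5008, 0.1822, 0.0798]
eef_rot: [-3.142, 0.001, -3.125]
wrist_force: [0.1, -1.6, 1.4]
grip_width: 0.136
gripper_force: 15.0
time_s: 12.43
ee_pos: [0.5009, 0.1822, 0.0798]
eef_rot: [-3.142, 0.001, -3.125]
wrist_force: [1.3, -0.6, 2.7]
grip_width: 0.139
gripper_force: 15.0
time_s: 12.85
ee_pos: [0.5011, 0.1825, 0.1926]
eef_rot: [3.141, 0.002, -3.125]
wrist_force: [1.7, 0.2, -1.1]
grip_width: 0.13
gripper_force: 15.0
time_s: 13.27
ee_pos: [0.5277, 0.0179, 0.19]
eef_rot: [3.141, -0.0, -3.124]
wrist_force: [0.2, 0.1, -0.8]
grip_width: 0.135
gripper_force: 15.0
time_s: 13.68
ee_pos: [0.5581, -0.164, 0.1898]
eef_rot: [3.141, -0.0, -3.125]
wrist_force: [0.9, 0.6, -1.3]
grip_width: 0.137
gripper_force: 15.0
time_s: 14.1
ee_pos: [0.5663, -0.2114, 0.1894]
eef_rot: [3.14, -0.001, -3.125]
wrist_force: [-0.6, -0.1, -0.8]
grip_width: 0.136
gripper_force: 15.0
turn(tool) [ 0.0012 -0.0008 -0.0002] shift now-axes mm [ -2.8  -5.6 127.4] shift goal-axes [ -2.7  -5.4 127.4] t 14.1 ee [ 0.5663 -0.2114  0.1894] g 0.136 15.0
```

```bash
python3 -m crank '[[0,0,0,-2.6,-5.4,12,0],[0,0,0,0,0,32,0],[0,0,0,0,0,35,0],[0,0,0,0,0,28,0],[0,0,0,0,0,11,0]]'
python3 -m crank '[[0,0,0,0,0,4,0],[0,0,0,0,0,0,0],[0,0,0,0,0,0,0],[0,0,0,0,0,0,0],[0,0,0,0,0,0,0]]'
python3 go.py .5691 -.2168 .0588 3.158
```

```text
time_s: 14.52
ee_pos: [0.5666, -0.2147, 0.0666]
eef_rot: [3.137, -0.007, -3.124]
wrist_force: [-0.5, 0.6, -1.4]
grip_width: 0.135
gripper_force: 15.0
time_s: 14.93
ee_pos: [0.5707, -0.2184, 0.0695]
eef_rot: [-3.14, 0.003, -3.125]
wrist_force: [-0.8, -0.6, -1.0]
grip_width: 0.134
gripper_force: 15.0
turn(tool) [-0.0019  0.003   0.    ] shift now-axes mm [ 1.6  1.6 10.7] shift goal-axes [ 1.5  1.6 10.7] t 14.93 ee [ 0.5707 -0.2184  0.0695] g 0.134 15.0
```

```bash
python3 -m crank '[[0,0,0,0.7,1,4,0],[0,0,0,0,0,2,0],[0,0,0,0,0,0,0],[0,0,0,0,0,0,0],[0,0,0,0,0,0,0]]'
python3 -m crank '[[0,0,0,0,0,1,0],[0,0,0,0,0,0,0],[0,0,0,0,0,0,0]]'
```

```text
time_s: 15.35
ee_pos: [0.5687, -0.2168, 0.0615]
eef_rot: [3.142, -0.0, -3.126]
wrist_force: [-0.5, -0.3, -1.2]
grip_width: 0.135
gripper_force: 15.0
time_s: 15.6
ee_pos: [0.5687, -0.2167, 0.0605]
eef_rot: [3.142, -0.0, -3.125]
wrist_force: [-0.1, 0.6, -0.7]
grip_width: 0.135
gripper_force: 15.0
```

```bash
python3 -m crank '[[0,0,0,0,0,1,0],[0,0,0,0,0,0,0],[0,0,0,0,0,0,0]]'
python3 -m crank '[[0,0,0,0,0,0.8,0],[0,0,0,0,0,0,0],[0,0,0,0,0,0,0]]'
```

```text
time_s: 15.85
ee_pos: [0.5686, -0.2167, 0.0594]
eef_rot: [3.141, -0.0, -3.125]
wrist_force: [-0.2, 0.3, -0.8]
grip_width: 0.134
gripper_force: 15.0
time_s: 16.1
ee_pos: [0.5689, -0.2169, 0.059]
eef_rot: [-3.141, 0.0, -3.125]
wrist_force: [0.1, -0.4, -0.6]
grip_width: 0.137
gripper_force: 15.0
```

```bash
python3 -m crank '[[0,0,0,0,0,0.7,0],[0,0,0,0,0,0,0],[0,0,0,0,0,0,0]]'
python3 -m crank '[[0,0,0,0,0,0,0.4],[0,0,0,0,0,0,0.4],[0,0,0,0,0,0,0.4],[0,0,0,0,0,0,0.4],[0,0,0,0,0,0,0.4]]'
python3 -m crank '[[0,0,0,0,0,-10,0.4],[0,0,0,0,0,-25,0.4],[0,0,0,0,0,-35,0.4],[0,0,0,0,0,-35,0.4],[0,0,0,0,0,-25,0.4]]'
python3 -m crank '[[0,0,0,-0.7,18.5,0,0.4],[0,0,0,-0.7,36.4,0,0.4],[0,0,0,-0.7,36.4,0,0.4],[0,0,0,-0.7,36.4,0,0.4],[0,0,0,-0.7,36.4,0,0.4]]'
python3 -m crank '[[0,0,0,-0.7,36.4,0,0.4],[0,0,0,-0.7,36.4,0,0.4],[0,0,0,-0.7,36.4,0,0.4],[0,0,0,-0.7,36.4,0,0.4],[0,0,0,-0.7,36.4,0,0.4]]'
python3 -m crank '[[0,0,0,-0.7,36.4,0,0.4],[0,0,0,0,19,0,0.4],[0,0,0,0,0,0,0.4],[0,0,0,0,0,0,0.4],[0,0,0,0,0,0,0.4]]'
python3 go.py .570 .1845 .080 3.158; python3 w.py w4; python3 v.py s2
```

```text
time_s: 16.35
ee_pos: [0.5692, -0.2172, 0.0588]
eef_rot: [-3.141, 0.001, -3.125]
wrist_force: [-0.7, -1.0, 4.8]
grip_width: 0.136
gripper_force: 15.0
time_s: 16.77
ee_pos: [0.5684, -0.2164, 0.0577]
eef_rot: [3.141, -0.001, -3.125]
wrist_force: [0.8, -1.1, -0.1]
grip_width: 0.393
gripper_force: 0.0
time_s: 17.18
ee_pos: [0.5694, -0.2171, 0.192]
eef_rot: [-3.14, 0.003, -3.125]
wrist_force: [0.2, 0.8, -0.0]
grip_width: 0.398
gripper_force: 0.0
time_s: 17.6
ee_pos: [0.5693, -0.0512, 0.189]
eef_rot: [-3.141, 0.001, -3.126]
wrist_force: [0.3, -0.1, 0.3]
grip_width: 0.397
gripper_force: 0.0
time_s: 18.02
ee_pos: [0.5698, 0.1313, 0.189]
eef_rot: [3.142, 0.001, -3.125]
wrist_force: [0.4, 0.4, -1.0]
grip_width: 0.398
gripper_force: 0.0
time_s: 18.43
ee_pos: [0.5699, 0.1841, 0.1884]
eef_rot: [-3.141, 0.0, -3.125]
wrist_force: [-0.6, -0.2, -0.1]
grip_width: 0.408
gripper_force: 0.0
turn(tool) [-0.0007  0.0002 -0.    ] shift now-axes mm [-1.000e-01  5.000e-01  1.084e+02] shift goal-axes [-1.000e-01  4.000e-01  1.084e+02] t 18.43 ee [0.5699 0.1841 0.1884] g 0.408 0.0
stem 2 319 [0.5718 0.1845 0.0972] top [0.572  0.1845 0.11  ]
stem 3 313 [0.638  0.1825 0.0964] top [0.6382 0.1824 0.1098]
0.6414 -0.2254 stem [ 0.644  -0.2247  0.076 ] top 0.0918
0.5691 -0.2168 stem [ 0.5723 -0.2175  0.076 ] top 0.0918
```

View pics/s2.png

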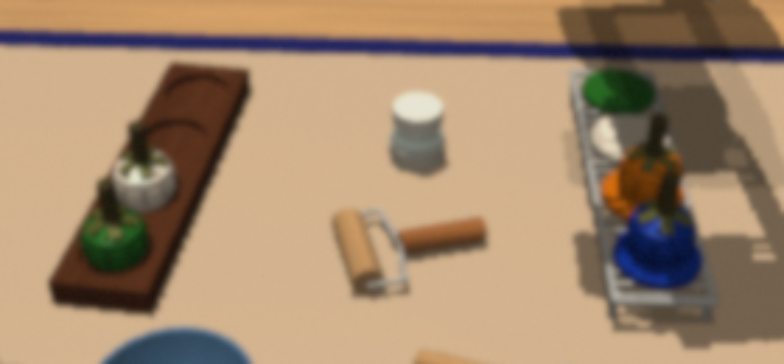

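White stands upright at crop (146,180), next to green. Next is amber.

```bash
python3 -m crank '[[0,0,0,-1,0.3,15,0.4],[0,0,0,0,0,30,0.4],[0,0,0,0,0,30,0.4],[0,0,0,0,0,22,0.4],[0,0,0,0,0,11.5,0.4]]'
python3 -m crank '[[0,0,0,0,0,0,0.4],[0,0,0,0,0,0,0.4],[0,0,0,0,0,0,0.4],[0,0,0,0,0,0,0.4]]'
python3 go.py .571 .1845 .080 3.158
```

```text
time_s: 18.95
ee_pos: [0.5692, 0.1833, 0.0766]
eef_rot: [-3.141, -0.005, -3.128]
wrist_force: [-0.6, 0.4, 0.5]
grip_width: 0.399
gripper_force: 0.0
time_s: 19.28
ee_pos: [0.5724, 0.1851, 0.0815]
eef_rot: [3.141, 0.003, -3.126]
wrist_force: [-0.2, 0.5, -1.1]
grip_width: 0.401
gripper_force: 0.0
turn(tool) [ 0.0004  0.0034 -0.0005] shift now-axes mm [ 1.4 -0.6  1.5] shift goal-axes [ 1.4 -0.6  1.5] t 19.28 ee [0.5724 0.1851 0.0815] g 0.401 0.0
```

```bash
python3 -m crank '[[0,0,0,0,0,0,0],[0,0,0,0,0,0,0],[0,0,0,0,0,0,0],[0,0,0,0,0,0,0],[0,0,0,0,0,0,0]]' 15
python3 -m crank '[[0,0,0,0,0,0,0],[0,0,0,0,0,0,0],[0,0,0,0,0,0,0]]' 15
python3 -m crank '[[0,0,0,0,0,-10,0],[0,0,0,0,0,-20,0],[0,0,0,0,0,-30,0],[0,0,0,0,0,-30,0],[0,0,0,0,0,-20,0]]'
python3 -m crank '[[0,0,0,3.6,-17.5,0,0],[0,0,0,7.3,-35.6,0,0],[0,0,0,7.3,-35.6,0,0],[0,0,0,7.3,-35.6,0,0],[0,0,0,7.3,-35.6,0,0]]'
python3 -m crank '[[0,0,0,7.3,-35.6,0,0],[0,0,0,7.3,-35.6,0,0],[0,0,0,7.3,-35.6,0,0],[0,0,0,7.3,-35.6,0,0],[0,0,0,7.3,-35.6,0,0]]'
python3 -m crank '[[0,0,0,6.2,-30,0,0],[0,0,0,4.8,-24,0,0],[0,0,0,0,0,0,0],[0,0,0,0,0,0,0],[0,0,0,0,0,0,0]]'
python3 go.py .497 -.2086 .062 3.158
```

```text
time_s: 19.7
ee_pos: [0.5711, 0.1852, 0.0799]
eef_rot: [-3.142, 0.001, -3.125]
wrist_force: [-0.0, -0.1, 2.0]
grip_width: 0.135
gripper_force: 15.0
time_s: 19.95
ee_pos: [0.5712, 0.1851, 0.0798]
eef_rot: [-3.142, 0.001, -3.125]
wrist_force: [0.6, 0.0, 3.2]
grip_width: 0.133
gripper_force: 15.0
time_s: 20.37
ee_pos: [0.5714, 0.1854, 0.1927]
eef_rot: [3.141, 0.002, -3.125]
wrist_force: [0.9, 0.8, -1.2]
grip_width: 0.136
gripper_force: 15.0
time_s: 20.78
ee_pos: [0.5399, 0.0237, 0.1899]
eef_rot: [3.141, -0.0, -3.124]
wrist_force: [0.7, -0.1, -0.6]
grip_width: 0.135
gripper_force: 15.0
time_s: 21.2
ee_pos: [0.5063, -0.1552, 0.19]
eef_rot: [3.141, -0.0, -3.125]
wrist_force: [0.7, 0.3, -0.9]
grip_width: 0.137
gripper_force: 15.0
time_s: 21.62
ee_pos: [0.4968, -0.2073, 0.1896]
eef_rot: [3.141, -0.0, -3.126]
wrist_force: [0.4, -1.4, -1.1]
grip_width: 0.134
gripper_force: 15.0
turn(tool) [ 0.001  -0.0003 -0.0007] shift now-axes mm [ -0.2  -1.4 127.6] shift goal-axes [ -0.2  -1.3 127.6] t 21.62 ee [ 0.4968 -0.2073  0.1896] g 0.134 15.0
```

```bash
python3 -m crank '[[0,0,0,0,-1,12,0],[0,0,0,0,0,32,0],[0,0,0,0,0,35,0],[0,0,0,0,0,28,0],[0,0,0,0,0,11,0]]'
python3 -m crank '[[0,0,0,0,0,4,0],[0,0,0,0,0,0,0],[0,0,0,0,0,0,0],[0,0,0,0,0,0,0],[0,0,0,0,0,0,0]]'
python3 -m crank '[[0,0,0,0,0,4,0],[0,0,0,0,0,2,0],[0,0,0,0,0,0,0],[0,0,0,0,0,0,0],[0,0,0,0,0,0,0]]'
python3 go.py .497 -.2086 .0588 3.158
```

```text
time_s: 22.03
ee_pos: [0.4949, -0.2054, 0.0678]
eef_rot: [3.137, -0.005, -3.123]
wrist_force: [-0.7, -0.2, -1.4]
grip_width: 0.134
gripper_force: 15.0
time_s: 22.45
ee_pos: [0.498, -0.2093, 0.069]
eef_rot: [-3.14, 0.002, -3.125]
wrist_force: [-0.1, 0.2, -0.2]
grip_width: 0.135
gripper_force: 15.0
time_s: 22.87
ee_pos: [0.497, -0.2091, 0.0616]
eef_rot: [3.142, 0.0, -3.126]
wrist_force: [-0.2, 0.3, -0.9]
grip_width: 0.137
gripper_force: 15.0
turn(tool) [ 0.      0.     -0.0004] shift now-axes mm [-0.1  0.5  2.8] shift goal-axes [-0.1  0.5  2.8] t 22.87 ee [ 0.497  -0.2091  0.0616] g 0.137 15.0
```

```bash
python3 -m crank '[[0,0,0,0,0,1,0],[0,0,0,0,0,0.9,0],[0,0,0,0,0,0,0],[0,0,0,0,0,0,0]]'
python3 -m crank '[[0,0,0,0,0,0.8,0],[0,0,0,0,0,0,0],[0,0,0,0,0,0,0]]'
python3 -m crank '[[0,0,0,0,0,0.6,0],[0,0,0,0,0,0,0],[0,0,0,0,0,0,0]]'
```

```text
time_s: 23.2
ee_pos: [0.4969, -0.2089, 0.0596]
eef_rot: [3.141, -0.0, -3.125]
wrist_force: [-0.6, -0.0, -1.4]
grip_width: 0.135
gripper_force: 15.0
time_s: 23.45
ee_pos: [0.4971, -0.2091, 0.0589]
eef_rot: [-3.141, 0.0, -3.125]
wrist_force: [1.0, -0.5, -0.4]
grip_width: 0.133
gripper_force: 15.0
time_s: 23.7
ee_pos: [0.4974, -0.2095, 0.0588]
eef_rot: [-3.141, 0.001, -3.125]
wrist_force: [-0.2, -1.7, 3.9]
grip_width: 0.133
gripper_force: 15.0
```

```bash
python3 -m crank '[[0,0,0,0,0,0,0.4],[0,0,0,0,0,0,0.4],[0,0,0,0,0,0,0.4],[0,0,0,0,0,0,0.4],[0,0,0,0,0,0,0.4]]'
python3 -m crank '[[0,0,0,0,0,-10,0.4],[0,0,0,0,0,-25,0.4],[0,0,0,0,0,-35,0.4],[0,0,0,0,0,-35,0.4],[0,0,0,0,0,-25,0.4]]'
python3 -m crank '[[0,0,0,-6.3,16,0,0.4],[0,0,0,-12.6,32.5,0,0.4],[0,0,0,-12.6,32.5,0,0.4],[0,0,0,-12.6,32.5,0,0.4],[0,0,0,-12.6,32.5,0,0.4]]'
python3 -m crank '[[0,0,0,-12.6,32.5,0,0.4],[0,0,0,-12.6,32.5,0,0.4],[0,0,0,-12.6,32.5,0,0.4],[0,0,0,-12.6,32.5,0,0.4],[0,0,0,-12.6,32.5,0,0.4]]'
python3 -m crank '[[0,0,0,-12.6,32.5,0,0.4],[0,0,0,-12.6,32.5,0,0.4],[0,0,0,-6,16,0,0.4],[0,0,0,0,0,0,0.4],[0,0,0,0,0,0,0.4]]'
python3 go.py .6415 .183 .080 3.158; python3 w.py w5; python3 v.py s3
```

```text
time_s: 24.12
ee_pos: [0.4968, -0.2088, 0.058]
eef_rot: [3.141, -0.0, -3.125]
wrist_force: [-1.0, -0.5, -0.3]
grip_width: 0.389
gripper_force: 0.0
time_s: 24.53
ee_pos: [0.4976, -0.2094, 0.192]
eef_rot: [-3.14, 0.003, -3.125]
wrist_force: [1.4, -0.3, -0.3]
grip_width: 0.396
gripper_force: 0.0
time_s: 24.95
ee_pos: [0.5516, -0.0607, 0.1893]
eef_rot: [-3.141, 0.001, -3.126]
wrist_force: [1.3, 0.2, 0.5]
grip_width: 0.403
gripper_force: 0.0
time_s: 25.37
ee_pos: [0.6119, 0.1032, 0.1892]
eef_rot: [-3.142, 0.001, -3.125]
wrist_force: [0.5, -0.4, 0.6]
grip_width: 0.399
gripper_force: 0.0
time_s: 25.78
ee_pos: [0.6413, 0.1838, 0.1883]
eef_rot: [-3.141, -0.0, -3.123]
wrist_force: [0.7, -0.7, 0.1]
grip_width: 0.4
gripper_force: 0.0
turn(tool) [-0.0004 -0.0004  0.002 ] shift now-axes mm [ -0.2  -0.7 108.3] shift goal-axes [ -0.2  -0.8 108.3] t 25.78 ee [0.6413 0.1838 0.1883] g 0.4 0.0
stem 3 317 [0.6417 0.1826 0.0964] top [0.6418 0.1825 0.1098]
0.6414 -0.2254 stem [ 0.6434 -0.2249  0.0759] top 0.0916
0.5691 -0.2168 stem [ 0.5724 -0.2174  0.0763] top 0.0921
0.497 -0.2086 stem [ 0.5019 -0.2101  0.076 ] top 0.0916
```

View pics/s3.png

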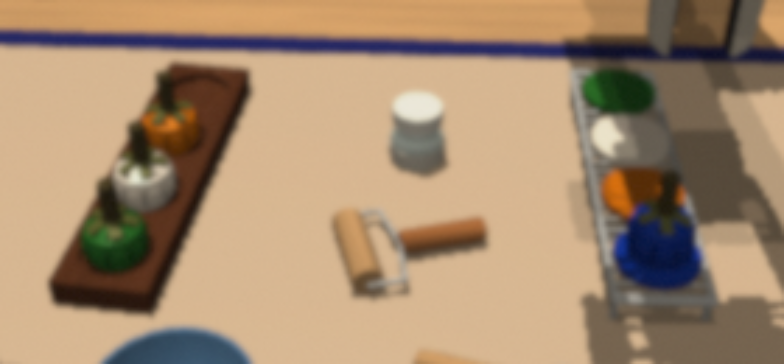

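Amber stands upright at crop (170,128), and the other two are unchanged. Blue is next and the last.

```bash
python3 -m crank '[[0,0,0,-0.2,-0.8,15,0.4],[0,0,0,0,0,30,0.4],[0,0,0,0,0,30,0.4],[0,0,0,0,0,22,0.4],[0,0,0,0,0,11.5,0.4]]'
python3 -m crank '[[0,0,0,0,0,0,0.4],[0,0,0,0,0,0,0.4],[0,0,0,0,0,0,0.4],[0,0,0,0,0,0,0.4]]'
python3 go.py .6415 .1827 .080 3.158
```

```text
time_s: 26.3
ee_pos: [0.6396, 0.18, 0.0769]
eef_rot: [-3.141, -0.005, -3.128]
wrist_force: [-1.4, 0.0, -0.4]
grip_width: 0.399
gripper_force: 0.0
time_s: 26.63
ee_pos: [0.6432, 0.182, 0.0821]
eef_rot: [3.141, 0.004, -3.126]
wrist_force: [0.4, 0.5, -0.3]
grip_width: 0.399
gripper_force: 0.0
turn(tool) [ 0.0003  0.0037 -0.0005] shift now-axes mm [1.7 0.8 2. ] shift goal-axes [1.7 0.8 2.1] t 26.63 ee [0.6432 0.182  0.0821] g 0.399 0.0
```

```bash
python3 -m crank '[[0,0,0,0,0.5,0,0],[0,0,0,0,0,0,0],[0,0,0,0,0,0,0],[0,0,0,0,0,0,0],[0,0,0,0,0,0,0]]' 15
python3 -m crank '[[0,0,0,0,0,0,0],[0,0,0,0,0,0,0],[0,0,0,0,0,0,0]]' 15
python3 -m crank '[[0,0,0,0,0,-10,0],[0,0,0,0,0,-20,0],[0,0,0,0,0,-30,0],[0,0,0,0,0,-30,0],[0,0,0,0,0,-20,0]]'
python3 -m crank '[[0,0,0,9.3,-15.8,0,0],[0,0,0,18.6,-31.6,0,0],[0,0,0,18.6,-31.6,0,0],[0,0,0,18.6,-31.6,0,0],[0,0,0,18.6,-31.6,0,0]]'
python3 -m crank '[[0,0,0,18.6,-31.6,0,0],[0,0,0,18.6,-31.6,0,0],[0,0,0,18.6,-31.6,0,0],[0,0,0,18.6,-31.6,0,0],[0,0,0,18.6,-31.6,0,0]]'
python3 -m crank '[[0,0,0,18.6,-31.6,0,0],[0,0,0,16,-27,0,0],[0,0,0,11.5,-20,0,0],[0,0,0,0,0,0,0],[0,0,0,0,0,0,0]]'
python3 -m crank '[[0,0,0,0,0,0,0],[0,0,0,0,0,0,0]]'
python3 go.py .4247 -.2005 .062 3.158
```

```text
time_s: 27.05
ee_pos: [0.6419, 0.1826, 0.08]
eef_rot: [-3.141, 0.0, -3.125]
wrist_force: [-0.1, 0.2, 0.7]
grip_width: 0.136
gripper_force: 15.0
time_s: 27.3
ee_pos: [0.6419, 0.1826, 0.08]
eef_rot: [-3.141, 0.0, -3.125]
wrist_force: [-0.2, -1.1, 2.2]
grip_width: 0.13
gripper_force: 15.0
time_s: 27.72
ee_pos: [0.6423, 0.1828, 0.1931]
eef_rot: [3.141, 0.002, -3.125]
wrist_force: [0.3, -0.0, -1.3]
grip_width: 0.132
gripper_force: 15.0
time_s: 28.13
ee_pos: [0.559, 0.0382, 0.1899]
eef_rot: [3.142, -0.0, -3.125]
wrist_force: [0.6, -0.6, -1.6]
grip_width: 0.13
gripper_force: 15.0
time_s: 28.55
ee_pos: [0.4686, -0.1214, 0.1902]
eef_rot: [3.142, 0.0, -3.125]
wrist_force: [-0.7, -0.8, -1.7]
grip_width: 0.13
gripper_force: 15.0
time_s: 28.97
ee_pos: [0.4246, -0.2005, 0.1901]
eef_rot: [3.141, 0.0, -3.128]
wrist_force: [0.9, 0.3, -1.2]
grip_width: 0.131
gripper_force: 15.0
time_s: 29.13
ee_pos: [0.4255, -0.1988, 0.1899]
eef_rot: [3.141, 0.0, -3.124]
wrist_force: [-0.3, 0.3, -1.2]
grip_width: 0.137
gripper_force: 15.0
turn(tool) [0.0005 0.0002 0.0007] shift now-axes mm [  0.8  -1.7 127.9] shift goal-axes [  0.8  -1.7 127.9] t 29.13 ee [ 0.4255 -0.1988  0.1899] g 0.137 15.0
```

```bash
python3 -m crank '[[0,0,0,0.6,-1.2,12,0],[0,0,0,0,0,32,0],[0,0,0,0,0,35,0],[0,0,0,0,0,28,0],[0,0,0,0,0,11,0]]'
python3 -m crank '[[0,0,0,0,0,4,0],[0,0,0,0,0,0,0],[0,0,0,0,0,0,0],[0,0,0,0,0,0,0],[0,0,0,0,0,0,0]]'
python3 -m crank '[[0,0,0,0,0,4,0],[0,0,0,0,0,2,0],[0,0,0,0,0,0,0],[0,0,0,0,0,0,0],[0,0,0,0,0,0,0]]'
python3 go.py .4247 -.2005 .059 3.158
```

```text
time_s: 29.55
ee_pos: [0.4229, -0.1979, 0.0681]
eef_rot: [3.137, -0.005, -3.123]
wrist_force: [-0.3, 1.5, -1.2]
grip_width: 0.131
gripper_force: 15.0
time_s: 29.97
ee_pos: [0.4255, -0.2015, 0.069]
eef_rot: [-3.14, 0.002, -3.125]
wrist_force: [0.3, -0.5, -0.4]
grip_width: 0.134
gripper_force: 15.0
time_s: 30.38
ee_pos: [0.4245, -0.201, 0.0618]
eef_rot: [-3.142, -0.0, -3.126]
wrist_force: [-0.3, -0.4, -1.4]
grip_width: 0.133
gripper_force: 15.0
turn(tool) [-0.     -0.     -0.0003] shift now-axes mm [-0.2  0.5  2.8] shift goal-axes [-0.2  0.5  2.8] t 30.38 ee [ 0.4245 -0.201   0.0618] g 0.133 15.0
```

```bash
python3 -m crank '[[0,0,0,0,0,1,0],[0,0,0,0,0,0.9,0],[0,0,0,0,0,0,0],[0,0,0,0,0,0,0]]'
python3 -m crank '[[0,0,0,0,0,0.8,0],[0,0,0,0,0,0,0],[0,0,0,0,0,0,0]]'
python3 -m crank '[[0,0,0,0,0,0.6,0],[0,0,0,0,0,0,0],[0,0,0,0,0,0,0]]'
```

```text
time_s: 30.72
ee_pos: [0.4245, -0.2009, 0.0598]
eef_rot: [3.141, -0.0, -3.125]
wrist_force: [-0.6, -0.7, -1.1]
grip_width: 0.128
gripper_force: 15.0
time_s: 30.97
ee_pos: [0.4248, -0.2013, 0.0593]
eef_rot: [-3.141, 0.001, -3.125]
wrist_force: [-0.5, -0.4, 1.2]
grip_width: 0.135
gripper_force: 15.0
time_s: 31.22
ee_pos: [0.4251, -0.2017, 0.0592]
eef_rot: [-3.14, 0.001, -3.125]
wrist_force: [-0.7, -0.8, 5.6]
grip_width: 0.132
gripper_force: 15.0
```

Contact made. Release, lift and move clear.

```bash
python3 -m crank '[[0,0,0,0,0,0,0.4],[0,0,0,0,0,0,0.4],[0,0,0,0,0,0,0.4],[0,0,0,0,0,0,0.4],[0,0,0,0,0,0,0.4]]'
python3 -m crank '[[0,0,0,0,0,-10,0.4],[0,0,0,0,0,-25,0.4],[0,0,0,0,0,-35,0.4],[0,0,0,0,0,-35,0.4],[0,0,0,0,0,-25,0.4]]'
python3 -m crank '[[0,0,0,0,25,0,0.4],[0,0,0,0,35,0,0.4],[0,0,0,0,35,0,0.4],[0,0,0,0,35,0,0.4],[0,0,0,0,25,0,0.4]]'
python3 -m crank '[[0,0,0,0,0,0,0.4],[0,0,0,0,0,0,0.4],[0,0,0,0,0,0,0.4],[0,0,0,0,0,0,0.4]]'
python3 v.py s4
```

```text
time_s: 31.63
ee_pos: [0.4244, -0.2007, 0.0582]
eef_rot: [3.141, -0.0, -3.125]
wrist_force: [0.6, 0.3, 0.4]
grip_width: 0.395
gripper_force: 0.0
time_s: 32.05
ee_pos: [0.425, -0.2013, 0.1911]
eef_rot: [-3.14, 0.002, -3.125]
wrist_force: [1.2, -0.4, -0.1]
grip_width: 0.399
gripper_force: 0.0
time_s: 32.47
ee_pos: [0.4212, -0.0435, 0.1884]
eef_rot: [3.141, -0.0, -3.125]
wrist_force: [1.0, 0.5, -0.1]
grip_width: 0.402
gripper_force: 0.0
time_s: 32.8
ee_pos: [0.4222, -0.0469, 0.1884]
eef_rot: [-3.141, -0.0, -3.126]
wrist_force: [-0.3, 0.7, -0.7]
grip_width: 0.399
gripper_force: 0.0
0.6414 -0.2254 stem [ 0.6433 -0.2252  0.0759] top 0.0915
0.5691 -0.2168 stem [ 0.5718 -0.2174  0.0761] top 0.092
0.497 -0.2086 stem [ 0.5007 -0.2101  0.0759] top 0.0916
0.4247 -0.2005 stem [ 0.4256 -0.2026  0.076 ] top 0.0919
```

View pics/s4.png

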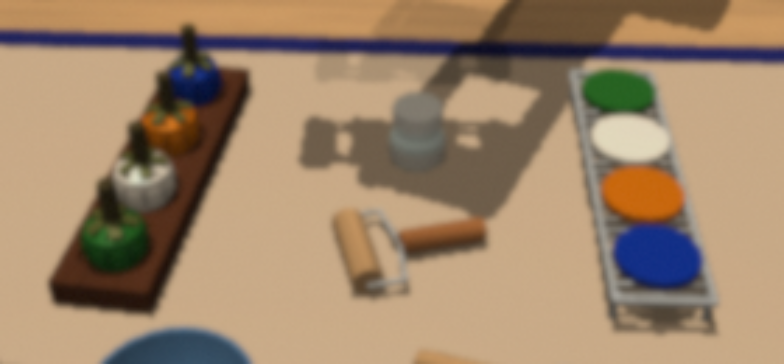

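All four stand upright, blue (195,80), amber (170,128), white (146,180) and green (115,240), in reverse of the setter discs' order.

```bash
python3 -c "
from station import workorder
print(workorder.job_done())"
```

```text
the job is handed in; nothing more can be done
None
```

The job is handed in: all four pumpkins stand upright in the show rack in reverse order (blue nearest the robot, then amber, white and green farthest), done in about 33 s with nothing dropped or tipped.

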